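Hold the lever-lid scrap bin open, then ease it shut

ROBOT

A 6-joint arm with a two-finger parallel gripper is mounted at the origin on the work surface. World frame = base frame: x ahead of the robot, y to its left, z up, the work surface at z = 0. Lengths are in m, angles in rad, forces in N, time in s.
With the tool pointing down it reaches from about 0.375 to 0.975 m from the base axis. Payload 3.8 kg.
Tool frame: the origin (TCP) lies midway between the tips of the shut fingers; the grasp point (between the pads) lies 19 mm behind it (robot.pinch_z is the distance from the TCP to the grasp point, in m); z points along the fingers, y is the direction in which the jaws open and shut (so a half turn about z gives the same grasp; the last joint's range is limited). The gripper opens to 88 mm and grips with 3 to 60 N. Pads are 18 mm wide; open, the fingers measure 123 mm over their backs; the gripper's body (75 mm by 187 mm) begins 45 mm behind the grasp point.
Start: joints at [1.284, 0.264, 1.604, -0, 1.274, -0.037], TCP at [0.167, 0.654, 0.239] pointing down, gripper open.
Joint ranges: [-2.63, 2.63], [-0.94, 2.18], [0.31, 2.57], [-1.31, 4.45], [0, 2.66], [-2.55, 2.55]. Speed limits (rad/s): [2.57, 2.57, 3.14, 3.14, 3.14, 3.14].

INTERFACE

Orientations are given as a unit quaternion [x, y, z, w].
In Python, from station import robot, capture, calibration, find_in, pinpoint gives the robot as it stands. The module is installed in compiled form; this text tells all that it offers.
- The arm moves only by the tool play_rows, never from a script. Its argument "steps" is a list of rows, each a list of 7 numbers: the shift along the tool's x, y, z in mm, then the turn, a rotation vector about the tool's x, y, z in degrees, then the opening, from 0 (shut) to 1 (fully open). A call has 1 to 5 rows; each row shifts and turns the pose as measured when the row begins, along the tool's axes as they then stand; what a row does not reach is not made up. A row lasts 1/8 s, in which the tool goes at most 62.5 mm and 10.7 degrees, less where a joint would pass 70% of its speed; a pose out of reach is approached as far as the arm can. A call with a gripper value outside its range is refused whole. The fingers move at their own pace and stop on an object; the grip force is fixed at half the most. Time passes only in rows, so rows that do not move let the fingers close. It gives the time, the measured TCP pose, the force and the opening at its end, in the units of the state.
- robot.sense(): the state, without advancing time (a new reading comes with each control period).
- capture(name): name is "side" or "top"; returns the picture (384x512x3 uint8, blue, green, red); there is no depth.
- calibration(name): a dict with "fx", "fy", "cx", "cy" (pixels), "k1" (the pictures are not rectified: a ray, as slopes to the right and down, at radius r is drawn at 1 + k1 r^2 times it, then the intrinsics apply), "world_to_cam" (4x4, takes a point from world to camera coordinates). Camera axes: x right, y up, looking along -z (the intrinsics and any distortion apply to the point x, -y, -z); pixel columns grow to the right and rows downward; lengths in m; the calibration is good to about 2 mm. A picture is of the moment at which its call begins. calibration takes no time and is no camera call.
- robot.sign_off(): hands the job in, once; it reports no verdict.
Trained networks look in the newest picture that a camera, given by its name, has taken for a name from the list of things; names that differ only in an ending like _2 or _b are one class to them, and where a whole thing is asked for, a point or a joint stands for the part that bears it (a point fixed in the world has none). Each returns a list of dicts, best first, with "score" (0 to 1); they miss things now and then, are a little off and sometimes report something else, mostly with a low value. They report only what shows in the picture. A call takes as long as a camera call.
- find_in(camera, label): "bbox" ([centre column, centre row, width, height] in pixels, round what is visible of it).
- pinpoint(camera, label): "xy" ([column, row] in pixels: a listed point, or the origin of a listed thing).
The state is a dict: "time": time; "joint_pos": joint angles; "joint_velocities": joint speeds; "tau": joint torques, N m; "tool_pos": TCP position; "tcp_rot": TCP orientation; "wrist_force": force on the tool from outside, world axes, zero at the start; "torque": the same for the moment, N m; "grip_width": opening from 0.0 (shut) to 1.0 (fully open).
Only numpy, scipy, OpenCV 4.12 (cv2) and the standard library are available. Lean on these libraries where they do the work, as an engineer would, in place of code of your own. Each camera call takes 0.05 s, during which the arm holds its last target. There are 200 camera calls.

TASK

On the kitchen bench stand two steel boxes with lever-operated lids. With your fingertips press the front lever of the TALLER box all the way down to its stop, keep its lid wide open for a good three seconds so that a cook can drop scraps in, then let the lever come up slowly under your fingertips, over about three seconds, so that the lid settles shut without slamming, and move the hand clear. Work only through that lever: do not touch the lids by hand, leave the lower box shut, and do not lift, tip or push away anything else on the bench.

Things in the scene. Friction and masses are not known exactly. Their poses are not given: they have to be found in the camera images.
- tall: The taller steel box (scrap bin), fixed to the bench: 160 long (x) x 190 wide (y) x 170 high, open top under its lid. Origin: centre of its underside, on the bench. +x of the box points to its lid hinge, -x (its front) to the lever. A dark cover 22 mm thick on its -y side hides the linkage.
- tall_pad (a point): Centre of the top face of the taller box's lever pad: a flat steel paddle 50 wide (y of the box) x 40 long x 8 thick at the end of an arm out of the box's front; at rest 193 in front of the box's origin and 146 above the bench, its free end 15 degrees up. Fully pressed it is 54 lower, sloping 14 degrees the other way; it moves almost straight down (under 8 sideways).
- tall_lever (a joint): Angle of the taller box's lever: 0 at rest (up), 0.5 rad at its lower stop. Its pivot is 105 behind the pad's centre. No latch: the lid's weight pushes the pad up with about 7 to 12 N near the top, falling to 2 or 3 N when fully down (more while moving); released, the lid drops shut at once.
- tall_lid (a joint): Angle of the taller box's lid: 0 shut, 1.25 rad wide open; always 2.5 times the lever's angle.
- tall_cover: Steel lid plate of the taller box, 172 x 198 x 5, level on the rim at 173 above the bench when shut; hinged along the far (+x) rim, its front edge swings up and away from the lever. Origin: middle of its front edge.
- low: The lower steel box, fixed to the bench, same build: 160 long x 190 wide x 100 high, lever at its front at about 100 above the bench. Origin: centre of its underside. Leave alone. The two boxes stand side by side, either may be left or right.
- low_lid (a joint): Angle of the lower box's lid: 0 shut, 1.25 rad open.
- low_cover: Steel lid plate of the lower box, 172 x 198 x 5, on its rim at 103 above the bench. Origin: middle of its front edge.
- jar: Small amber glass jar, 48 diameter x 75 high, loose, standing beside the taller box's lever. Origin: centre of its underside.
- cup: Small steel cup, 60 across the rim x 70 high, loose, standing beside the lower box's lever. Origin: centre of its underside.
- bowl: Steel bowl, 120 across x 50 high, loose, on the robot's left. Origin: centre of its underside.
- sauce: White sauce bottle, 56 diameter x 170 high, loose, on the right. Origin: centre of its underside.
- carton: Long cardboard carton, 300 x 55 x 55, loose, lying on the right. Origin: centre of its underside.
- spoon: Steel spoon, 200 long, loose, lying on the left. Origin: on its underside.
- pan: Small steel pot, 100 across x 60 high with two side handles (about 150 over all), loose, in front of the boxes, between their levers and the robot. Origin: centre of its underside.

How it is judged:
By the outcome, as a careful person would: the job done as asked, in the order asked, and still so for the second after the job is handed in, with the robot touching nothing.
It also fails if it takes over 43 s, if anything falls off the work surface, if the arm or the gripper's body presses on something with over 40 N, if the wrist force passes 120 N, or if a joint passes its speed limit or range.

## Working session

There is one attempt and no reset: what is moved stays moved. The work goes in short steps, Python scripts to look and compute and a tool call to move; the robot and the scene stay as the last step left them, time stands still between calls to the robot, and variables do not carry over. Pictures are saved under pics/ and viewed, about 8 in all and at most 12, crops included, and the job is handed in when it is done.

Besides the shell and the picture viewer there is one more tool, called after ">>>" in YAML: its name, and indented under it one key for each argument. play_rows: Moves the arm, as the interface text tells. Its arguments: {"type":"object","properties":{"steps":{"type":"array","items":{"type":"array","items":{"type":"number"}}}},"required":["steps"]}

```bash
mkdir -p pics; cat > h.py <<'E'
import numpy as np, cv2
from station import robot, capture, calibration, find_in, pinpoint
def ray(cam,uv):
    c=calibration(cam); K=np.array([[c['fx'],0,c['cx']],[0,c['fy'],c['cy']],[0,0,1.]])
    p=cv2.undistortPoints(np.array([[uv]],float),K,np.array([c['k1'],0,0,0.]))[0,0]
    M=np.array(c['world_to_cam']); R=M[:3,:3]; o=-R.T@M[:3,3]
    return o,R.T@np.array([p[0],-p[1],-1])
def at_z(cam,uv,z):
    o,d=ray(cam,uv); return o+d*(z-o[2])/d[2]
def tri(uvt,uvs):
    (a,d),(b,e)=ray('top',uvt),ray('side',uvs)
    s=np.linalg.lstsq(np.c_[d,-e],b-a,rcond=None)[0]
    p,q=a+s[0]*d,b+s[1]*e
    return (p+q)/2,np.linalg.norm(p-q)
E
python3 - <<'E'
from h import *
np.set_printoptions(precision=3,suppress=True)
ims=[]
for c in('top','side'):
    im=capture(c);cv2.imwrite(f'pics/{c}0.png',im)
Z=dict(tall=0,tall_pad=.146,tall_cover=.173,low=0,low_cover=.103,jar=0,cup=0,pan=0,sauce=0,bowl=0,carton=0)
for n,z in Z.items():
    r={c:pinpoint(c,n)[:2] for c in('top','side')}
    for c in r:
        for k in r[c]: print(n,c,np.round(k['xy']),round(k['score'],2),at_z(c,k['xy'],z)[:2])
    if r['top'] and r['side']: print('   tri',*tri(r['top'][0]['xy'],r['side'][0]['xy']))
s=robot.sense();print(s['time'],s['tool_pos'],s['tcp_rot'],s['grip_width'])
E
```

```text
tall side [296. 212.] 0.89 [ 0.65  -0.186]
tall_pad top [302. 218.] 0.58 [ 0.467 -0.193]
tall_pad top [374. 180.] 0.33 [ 0.593 -0.43 ]
tall_pad side [200. 211.] 0.66 [0.47  0.196]
tall_pad side [305. 207.] 0.65 [ 0.476 -0.184]
   tri [0.431 0.005 0.217] 0.38098319943380804
tall_cover top [303. 184.] 0.67 [ 0.571 -0.194]
tall_cover top [186. 166.] 0.23 [0.624 0.179]
tall_cover side [306. 187.] 0.89 [ 0.569 -0.2  ]
   tri [ 0.571 -0.197  0.172] 0.005781313472138511
low top [186. 164.] 0.72 [0.668 0.209]
low_cover top [180. 180.] 0.58 [0.589 0.208]
low_cover side [197. 200.] 0.78 [0.604 0.212]
   tri [0.587 0.209 0.114] 0.004956739811274564
jar top [274. 208.] 0.64 [ 0.511 -0.112]
jar side [283. 237.] 0.76 [ 0.489 -0.111]
   tri [ 0.513 -0.114 -0.019] 0.001471334509102042
cup top [170. 200.] 0.85 [0.534 0.261]
cup side [184. 236.] 0.84 [0.513 0.266]
   tri [ 0.536  0.267 -0.019] 0.003359706384109275
pan top [247. 249.] 0.62 [ 0.366 -0.019]
sauce top [375. 175.] 0.6 [ 0.637 -0.48 ]
sauce side [368. 211.] 0.97 [ 0.645 -0.485]
   tri [ 0.635 -0.48   0.006] 0.003611951059432417
bowl side [125. 225.] 0.9 [0.594 0.501]
carton top [406. 247.] 0.89 [ 0.377 -0.59 ]
carton side [406. 253.] 0.57 [ 0.373 -0.562]
   tri [ 0.379 -0.577 -0.002] 0.025128340847489543
1.2 [0.167 0.654 0.239] [0.125 0.992 0.    0.   ] 0.9992484370471388
```

View pics/top0.png

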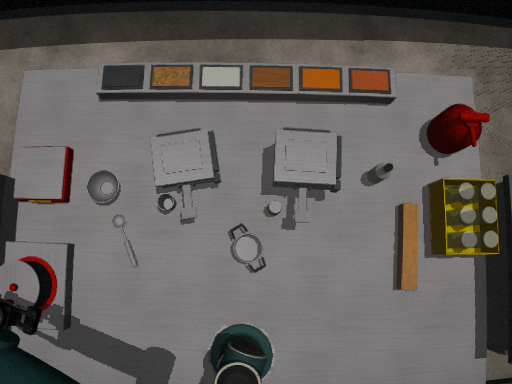

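View pics/side0.png

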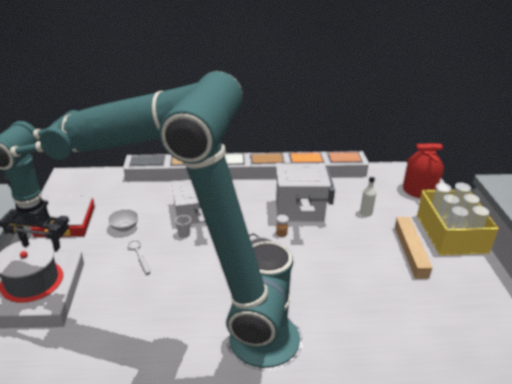

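The top view shows the taller box on the right (front edge about (303,184), pad about (302,218)), with the jar at (274,208) and the pot at (247,249). The side view confirms that the right box is the taller one. The pad is at about (0.468, -0.19, 0.146), which fits the box geometry. I'll close the fingers, line up the jaws along y and travel over.

>>> play_rows:
  steps:
    - [0, 0, -10, 0, 0, -7.2, 0]
    - [0, 0, -10, 0, 0, -7.2, 0]
    - [-35, -50, 0, 0, 0, 0, 0]
    - [-35, -50, 0, 0, 0, 0, 0]
    - [-35, -50, 0, 0, 0, 0, 0]

```text
time: 1.82
tool_pos: [0.2737, 0.505, 0.2587]
tcp_rot: [-0.009, 1.0, 0.0, 0.0]
wrist_force: [0.6, -0.3, 1.0]
grip_width: 0.459
```

>>> play_rows:
  steps:
    - [-35, -50, 0, 0, 0, 0, 0]
    - [-35, -50, 0, 0, 0, 0, 0]
    - [-35, -50, 0, 0, 0, 0, 0]
    - [-35, -50, 0, 0, 0, 0, 0]
    - [-35, -50, 0, 0, 0, 0, 0]

```text
time: 2.45
tool_pos: [0.457, 0.2514, 0.2603]
tcp_rot: [-0.01, 1.0, 0.002, 0.003]
wrist_force: [0.6, 0.2, 0.9]
grip_width: 0.003
```

```bash
python3 - <<'E'
from h import *
np.set_printoptions(precision=3,suppress=True)
im={c:capture(c) for c in('top','side')}
for n,z in(('tall_pad',.146),('tall_cover',.173)):
  for c in im:
    for k in pinpoint(c,n)[:2]: print(n,c,np.round(k['xy'],1),round(k['score'],2),at_z(c,k['xy'],z)[:2])
a=cv2.resize(im['top'][120:240,240:360],(480,480),interpolation=cv2.INTER_CUBIC)
cv2.imwrite('pics/c1.png',a)
for uv in((293,221),(310,221),(297,190),(309,190)): print(uv,at_z('top',uv,.146)[:2])
E
```

```text
tall_pad top [301.2 213.2] 0.56 [ 0.48  -0.191]
tall_pad side [304.6 185.6] 0.7 [ 0.623 -0.205]
tall_pad side [304.4 205.4] 0.47 [ 0.487 -0.184]
tall_cover top [306.4 183.3] 0.8 [ 0.573 -0.204]
tall_cover top [247.4 248.4] 0.56 [ 0.367 -0.021]
tall_cover side [302.2 184.9] 0.7 [ 0.586 -0.188]
(293, 221) [ 0.455 -0.164]
(310, 221) [ 0.456 -0.219]
(297, 190) [ 0.555 -0.177]
(309, 190) [ 0.556 -0.216]
```

View pics/c1.png

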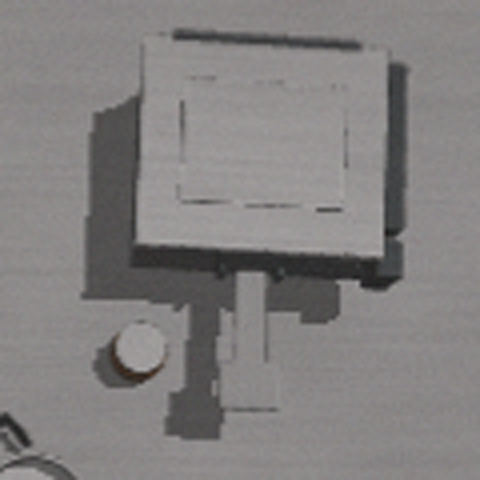

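Pad in the crop: columns 220–278, free end at row 410, so in the full image it is centred at about (302, 216.5). That gives (0.469, -0.193), consistent with the lid edge. The jar at crop (140,350) is clear of the fingers.

>>> play_rows:
  steps:
    - [0, -50, 0, 0, 0, 0, 0]
    - [0, -50, 0, 0, 0, 0, 0]
    - [0, -50, 0, 0, 0, 0, 0]
    - [0, -50, 0, 0, 0, 0, 0]
    - [0, -50, 0, 0, 0, 0, 0]

```text
time: 3.38
tool_pos: [0.4603, 0.0096, 0.2588]
tcp_rot: [-0.022, 1.0, 0.003, 0.003]
wrist_force: [1.2, 0.6, 0.2]
grip_width: 0.006
```

>>> play_rows:
  steps:
    - [0, -50, 0, 0, 0, 0, 0]
    - [0, -50, 0, 0, 0, 0, 0]
    - [0, -50, 0, 0, 0, 0, 0]
    - [0, -35, 0, 0, 0, 0, 0]
    - [0, 0, 20, 0, 0, 0, 0]

```text
time: 4.0
tool_pos: [0.4724, -0.1747, 0.2399]
tcp_rot: [-0.028, 1.0, 0.003, 0.006]
wrist_force: [-0.3, 0.4, 0.3]
grip_width: 0.004
```

>>> play_rows:
  steps:
    - [4, -18, 20, 0, 0, 0, 0]
    - [0, 0, 25, 0, 0, 0, 0]
    - [0, 0, 20, 0, 0, 0, 0]
    - [0, 0, 0, 0, 0, 0, 0]

```text
time: 4.5
tool_pos: [0.4719, -0.1858, 0.1716]
tcp_rot: [-0.034, 0.999, 0.004, 0.005]
wrist_force: [-0.5, -0.0, 0.0]
grip_width: 0.007
```

```bash
python3 - <<'E'
from h import *
s=robot.sense();print(s['tool_pos'],s['wrist_force'])
a=[cv2.resize(im,(400,400),interpolation=cv2.INTER_CUBIC) for im in(capture('top')[150:250,250:350],capture('side')[150:250,250:350])]
cv2.imwrite('pics/c2.png',np.hstack(a))
E
```

```text
[ 0.47190322 -0.1858014   0.17161728] [-0.46327507 -0.02557507  0.01958716]
```

View pics/c2.png

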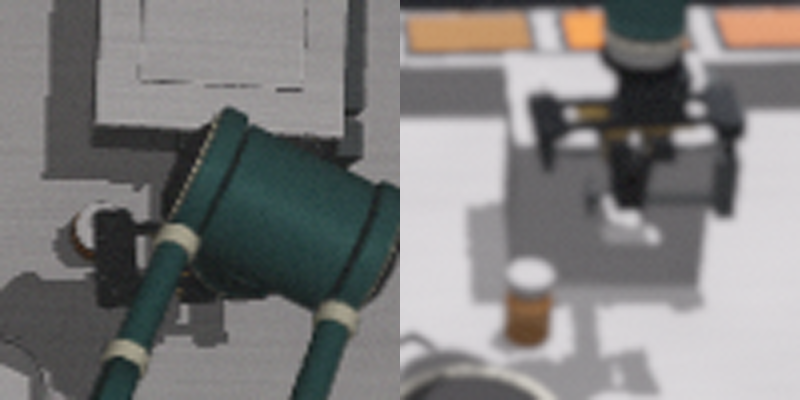

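The side crop shows the shut fingertips directly above the pad (around (625,215)) and the jar clear. Descending to touch.

>>> play_rows:
  steps:
    - [4, -7, 8, 0, 0, 0, 0]
    - [0, 0, 8, 0, 0, 0, 0]
    - [0, 0, 6, 0, 0, 0, 0]
    - [0, 0, 6, 0, 0, 0, 0]

```text
time: 5.1
tool_pos: [0.472, -0.1947, 0.1475]
tcp_rot: [-0.034, 0.999, 0.002, 0.009]
wrist_force: [-2.4, 1.3, 7.8]
grip_width: 0.005
```

>>> play_rows:
  steps:
    - [2, 0, 5, 0, 0, 0, 0]
    - [1, 0, 5, 0, 0, 0, 0]
    - [1, 0, 5, 0, 0, 0, 0]
    - [1, 0, 5, 0, 0, 0, 0]
    - [1, 0, 5, 0, 0, 0, 0]

```text
time: 5.72
tool_pos: [0.468, -0.1947, 0.1267]
tcp_rot: [-0.033, 0.999, 0.003, 0.01]
wrist_force: [-0.9, 2.0, 6.1]
grip_width: 0.008
```

>>> play_rows:
  steps:
    - [0, 0, 5, 0, 0, 0, 0]
    - [0, 0, 5, 0, 0, 0, 0]
    - [0, 0, 5, 0, 0, 0, 0]
    - [0, 0, 5, 0, 0, 0, 0]
    - [0, 0, 5, 0, 0, 0, 0]

```text
time: 6.35
tool_pos: [0.4681, -0.1946, 0.1043]
tcp_rot: [-0.033, 0.999, 0.003, 0.01]
wrist_force: [-1.1, 1.7, 5.1]
grip_width: 0.003
```

>>> play_rows:
  steps:
    - [0, 0, 4, 0, 0, 0, 0]
    - [0, 0, 4, 0, 0, 0, 0]
    - [0, 0, 4, 0, 0, 0, 0]
    - [0, 0, 2, 0, 0, 0, 0]

```text
time: 6.85
tool_pos: [0.4696, -0.1947, 0.0954]
tcp_rot: [-0.033, 0.999, 0.003, 0.01]
wrist_force: [-10.4, 4.9, 21.0]
grip_width: 0.006
```

>>> play_rows:
  steps:
    - [0, 0, 2, 0, 0, 0, 0]
    - [0, 0, 2, 0, 0, 0, 0]
    - [0, 0, 2, 0, 0, 0, 0]
    - [0, 0, 2, 0, 0, 0, 0]

```text
time: 7.35
tool_pos: [0.4696, -0.1947, 0.0955]
tcp_rot: [-0.033, 0.999, 0.004, 0.009]
wrist_force: [-7.6, 4.8, 19.0]
grip_width: 0.005
```

```bash
python3 - <<'E'
from h import *
a=[cv2.resize(im,(400,400),interpolation=cv2.INTER_CUBIC) for im in(capture('top')[120:250,220:350],capture('side')[120:250,230:360])]
cv2.imwrite('pics/c3.png',np.hstack(a))
E
```

```text
(no output)
```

View pics/c3.png

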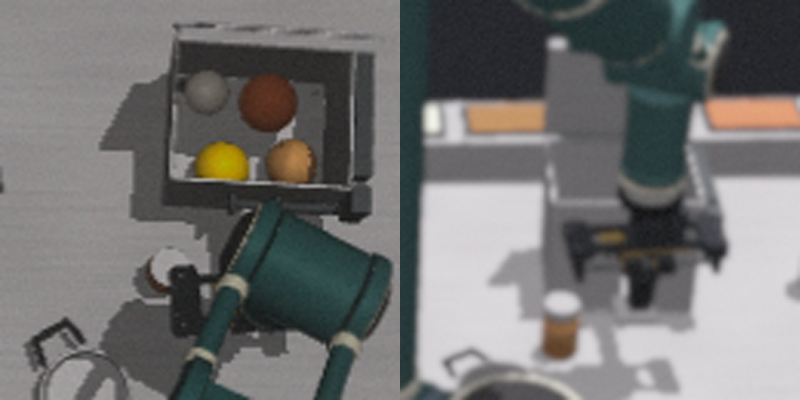

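The lid stands wide open: the top crop shows the inside of the box, with the lid edge-on at row 35. The pad is at its stop with 19 N on it, and the jar is untouched. Holding.

>>> play_rows:
  steps:
    - [0, 0, 2, 0, 0, 0, 0]
    - [0, 0, 2, 0, 0, 0, 0]
    - [0, 0, 2, 0, 0, 0, 0]
    - [0, 0, 2, 0, 0, 0, 0]
    - [0, 0, 2, 0, 0, 0, 0]

```text
time: 8.07
tool_pos: [0.4695, -0.1947, 0.0955]
tcp_rot: [-0.034, 0.999, 0.004, 0.008]
wrist_force: [-7.3, 4.5, 17.7]
grip_width: 0.002
```

>>> play_rows:
  steps:
    - [0, 0, 2, 0, 0, 0, 0]
    - [0, 0, 2, 0, 0, 0, 0]
    - [0, 0, 2, 0, 0, 0, 0]
    - [0, 0, 2, 0, 0, 0, 0]
    - [0, 0, 2, 0, 0, 0, 0]

```text
time: 8.7
tool_pos: [0.4695, -0.1947, 0.0955]
tcp_rot: [-0.034, 0.999, 0.004, 0.007]
wrist_force: [-7.5, 3.3, 19.0]
grip_width: 0.005
```

>>> play_rows:
  steps:
    - [0, 0, 2, 0, 0, 0, 0]
    - [0, 0, 2, 0, 0, 0, 0]
    - [0, 0, 2, 0, 0, 0, 0]
    - [0, 0, 2, 0, 0, 0, 0]
    - [0, 0, 2, 0, 0, 0, 0]

```text
time: 9.32
tool_pos: [0.4695, -0.1947, 0.0955]
tcp_rot: [-0.034, 0.999, 0.005, 0.006]
wrist_force: [-6.2, 3.5, 18.3]
grip_width: 0.006
```

>>> play_rows:
  steps:
    - [0, 0, 2, 0, 0, 0, 0]
    - [0, 0, 2, 0, 0, 0, 0]
    - [0, 0, 2, 0, 0, 0, 0]
    - [0, 0, 2, 0, 0, 0, 0]
    - [0, 0, 2, 0, 0, 0, 0]

```text
time: 9.95
tool_pos: [0.4695, -0.1948, 0.0956]
tcp_rot: [-0.035, 0.999, 0.005, 0.005]
wrist_force: [-7.5, 3.7, 17.8]
grip_width: 0.001
```

>>> play_rows:
  steps:
    - [0, 0, 2, 0, 0, 0, 0]
    - [0, 0, 2, 0, 0, 0, 0]
    - [0, 0, 2, 0, 0, 0, 0]
    - [0, 0, 2, 0, 0, 0, 0]
    - [0, 0, 2, 0, 0, 0, 0]

```text
time: 10.58
tool_pos: [0.4695, -0.1947, 0.0956]
tcp_rot: [-0.035, 0.999, 0.005, 0.004]
wrist_force: [-7.4, 4.3, 18.1]
grip_width: 0.003
```

>>> play_rows:
  steps:
    - [0, 0, 2, 0, 0, 0, 0]
    - [0, 0, 2, 0, 0, 0, 0]
    - [0, 0, 2, 0, 0, 0, 0]
    - [0, 0, 0, 0, 0, 0, 0]

```text
time: 11.08
tool_pos: [0.4694, -0.1947, 0.0962]
tcp_rot: [-0.035, 0.999, 0.006, 0.003]
wrist_force: [-1.2, 1.6, 1.1]
grip_width: 0.006
```

>>> play_rows:
  steps:
    - [0, 0, -2.5, 0, 0, 0, 0]
    - [0, 0, -2.5, 0, 0, 0, 0]
    - [0, 0, -2.5, 0, 0, 0, 0]
    - [0, 0, -2.5, 0, 0, 0, 0]
    - [0, 0, -2.5, 0, 0, 0, 0]

```text
time: 11.7
tool_pos: [0.4678, -0.1946, 0.1078]
tcp_rot: [-0.035, 0.999, 0.006, 0.001]
wrist_force: [-2.0, 0.6, 1.4]
grip_width: 0.004
```

>>> play_rows:
  steps:
    - [0, 0, -2.5, 0, 0, 0, 0]
    - [0, 0, -2.5, 0, 0, 0, 0]
    - [0, 0, -2.5, 0, 0, 0, 0]
    - [0, 0, -2.5, 0, 0, 0, 0]
    - [0, 0, -2.5, 0, 0, 0, 0]

```text
time: 12.32
tool_pos: [0.4676, -0.1946, 0.1218]
tcp_rot: [-0.035, 0.999, 0.006, 0.001]
wrist_force: [-1.6, 1.7, 4.0]
grip_width: 0.003
```

>>> play_rows:
  steps:
    - [0, 0, -2, 0, 0, 0, 0]
    - [0, 0, -2, 0, 0, 0, 0]
    - [0, 0, -2, 0, 0, 0, 0]
    - [0, 0, -2, 0, 0, 0, 0]
    - [0, 0, -2, 0, 0, 0, 0]

```text
time: 12.95
tool_pos: [0.4689, -0.1947, 0.1335]
tcp_rot: [-0.035, 0.999, 0.006, 0.003]
wrist_force: [-1.3, 2.3, 5.3]
grip_width: 0.004
```

>>> play_rows:
  steps:
    - [0, 0, -2, 0, 0, 0, 0]
    - [0, 0, -1.5, 0, 0, 0, 0]
    - [0, 0, -1.5, 0, 0, 0, 0]
    - [0, 0, -1.5, 0, 0, 0, 0]
    - [0, 0, -1.5, 0, 0, 0, 0]

```text
time: 13.58
tool_pos: [0.4711, -0.1948, 0.1439]
tcp_rot: [-0.035, 0.999, 0.006, 0.005]
wrist_force: [-1.3, 2.0, 6.2]
grip_width: 0.003
```

>>> play_rows:
  steps:
    - [0, 0, -1.5, 0, 0, 0, 0]
    - [0, 0, -1.2, 0, 0, 0, 0]
    - [0, 0, -1.2, 0, 0, 0, 0]
    - [0, 0, -1.2, 0, 0, 0, 0]

```text
time: 14.08
tool_pos: [0.4727, -0.1953, 0.1501]
tcp_rot: [-0.035, 0.999, 0.005, 0.007]
wrist_force: [0.3, -1.0, -0.4]
grip_width: 0.002
```

>>> play_rows:
  steps:
    - [0, 0, -5, 0, 0, 0, 0]
    - [0, 0, -20, 0, 0, 0, 0]
    - [0, 0, -40, 0, 0, 0, 0]
    - [0, 0, -40, 0, 0, 0, 0]
    - [0, 50, 0, 0, 0, 0, 0]

```text
time: 14.7
tool_pos: [0.4673, -0.1482, 0.257]
tcp_rot: [-0.033, 0.999, 0.005, 0.006]
wrist_force: [0.3, 0.7, -0.0]
grip_width: 0.004
```

>>> play_rows:
  steps:
    - [0, 50, 0, 0, 0, 0, 0]
    - [0, 50, 0, 0, 0, 0, 0]
    - [0, 50, 0, 0, 0, 0, 0]
    - [0, 0, 0, 0, 0, 0, 0]
    - [0, 0, 0, 0, 0, 0, 0]

```text
time: 15.32
tool_pos: [0.4573, 0.0066, 0.26]
tcp_rot: [-0.034, 0.999, 0.005, 0.008]
wrist_force: [0.0, 0.1, 0.4]
grip_width: 0.009
```

```bash
python3 - <<'E'
from h import *
s=robot.sense();print(s['time'],s['tool_pos'],s['wrist_force'],abs(np.array(s['joint_velocities'])).max())
a=[cv2.resize(im[100:290],(800,297),interpolation=cv2.INTER_CUBIC) for im in(capture('top'),capture('side'))]
cv2.imwrite('pics/c4.png',np.vstack(a))
for n in('jar','cup'): print(n,[(k['xy'],at_z('top',k['xy'],0)[:2]) for k in pinpoint('top',n)[:1]])
E
```

```text
15.325 [0.45729634 0.00664105 0.2599999 ] [0.00426817 0.10498683 0.35863336] 0.01643996620054312
jar [([181.6, 180.9], array([0.60431369, 0.22257719]))]
cup [([168.9, 201.2], array([0.5299453 , 0.26540263]))]
```

View pics/c4.png

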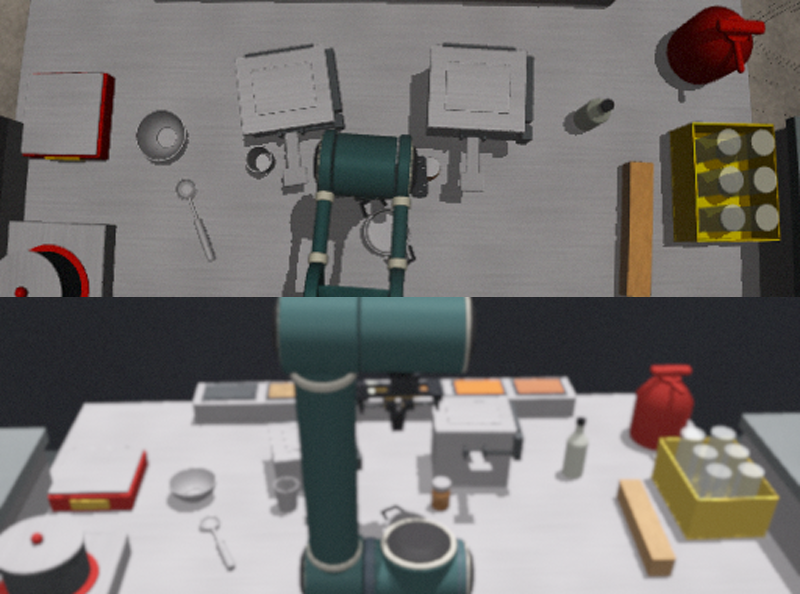

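Both lids are shut, the tall lever is back up (top view about (472,180)), and the jar, cup, pot and the rest stand where they were. The hand is clear at z = 0.26.

```bash
python3 -c "
from station import robot
print(robot.sign_off())"
```

```text
the job is handed in; nothing more can be done
None
```

The job is done and handed in at about 15.4 s of the 43 s allowed.

- **Press and hold:** I pressed the taller (right-hand) box's lever to its stop with shut fingertips. I held it there for about 4 s with 18–21 N upward on the fingertips, and a picture during the hold showed the lid wide open.
- **Release:** I let the lever up under the fingertips over about 3 s. The last reading before the lever's rest height still showed 6 N of contact. The next showed none, with the lever back up.
- **Final check:** With the hand withdrawn to z = 0.26 m and the wrist force near zero, the last picture showed both lids shut and every loose object where it had been.

**Checks that disagreed:**
- The network's last fix on the jar was wrong: it reported a point on the lower box. I judged the jar by eye, and it stands in place beside the lever.
- Some early fixes on the lever pad were also off, so I read the pad's position from the enlarged picture. First contact at a fingertip height of 0.1475 m, against the stated 0.146 m, confirmed that.

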